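# Lock out the forked stock rest on a jeweller's bench

## Robot

A 7-joint arm with a two-finger parallel gripper is mounted at the origin on the work surface. World frame = base frame: x ahead of the robot, y to its left, z up, the work surface at z = 0. Lengths are in m, angles in degrees, forces in N, time in s.
With the tool pointing down it reaches from about 0.425 to 0.875 m from the base axis. Payload 4.7 kg.
Tool frame: the origin (TCP) lies on the front face of the gripper's body, between the roots of the fingers; the fingertips stand 70 mm ahead of it and the grasp point (between the pads) lies 51 mm ahead of it (tip_extent is the distance from the TCP to the fingertips, in m); z points along the fingers, y is the direction in which the jaws open and shut (so a half turn about z gives the same grasp; the last joint's range is limited). The gripper opens to 87 mm and grips with 3 to 60 N. Pads are 19 mm wide; open, the fingers measure 117 mm over their backs; the gripper's body (75 mm by 190 mm) begins 51 mm behind the grasp point.
Start: joints at [73.23, 18.392, -4.016, 83.108, 1.295, 78.541, -3.26], TCP at [0.196, -0.62, 0.292] pointing down, gripper open.
Joint ranges: [-163.93, 163.93], [-17.29, 119.83], [-79.2, 71.16], [3.27, 140.29], [-89.18, 269.18], [5.43, 117.66], [-154.24, 154.24]. Speed limits (degrees/s): [147.25, 147.25, 180, 180, 180, 180, 180].

## Interface

Orientations are given as [roll, pitch, yaw] about the fixed x, y, z axes, in that order (R = Rz(yaw) Ry(pitch) Rx(roll)).
In Python, from cell import * gives the robot as it stands.
- The arm moves only by the tool carry_out, never from a script. Its argument "increments" is text: rows parted by semicolons, each of 7 numbers parted by spaces: the opening, from 0 (shut) to 1 (fully open), then the shift along the tool's x, y, z in m, then the turn, a rotation vector about the tool's x, y, z in degrees. A call has 1 to 20 rows; each row shifts and turns the pose as measured when the row begins, along the tool's axes as they then stand; what a row does not reach is not made up. A row lasts 1/8 s, in which the tool goes at most 62.5 mm and 10.7 degrees, less where a joint would pass 70% of its speed; a pose out of reach is approached as far as the arm can. A call is refused whole if a number of a shift passes 0.0625 or a number of a turn 10.7, either way. A call with a gripper value outside its range is refused whole. The fingers move at their own pace and stop on an object; "force" is the grip in N (left out, the last holds). Time passes only in rows, so rows that do not move let the fingers close. It gives the time, the measured TCP pose, the force and the opening at its end, in the units of the state.
- get_obs(): the state, without advancing time (a new reading comes with each control period).
- read_camera(name): name is "scene" or "top" or "wrist"; returns a dict with "img" (384x512x3 uint8, blue, green, red), "fx", "fy", "cx", "cy" (pixels), "k1" (the pictures are not rectified: a ray, as slopes to the right and down, at radius r is drawn at 1 + k1 r^2 times it, then the intrinsics apply), "world_from_camera" (4x4, takes a point from camera to world coordinates). Camera axes: x right, y down, z forward; pixel columns grow to the right and rows downward; lengths in m; the calibration is good to about 2 mm. A picture is of the moment at which its call begins. There is no depth.
- sign_off(): hands the job in, once; it reports no verdict.
Trained networks look in a picture, given as the dict that the camera call returned (one of the last four; its "shot" number tells which), for a name from the list of things; names that differ only in an ending like _2 or _b are one class to them, and where a whole thing is asked for, a point or a joint stands for the part that bears it (a point fixed in the world has none). Each returns a list of dicts, best first, with "confidence" (0 to 1); they miss things now and then, are a little off and sometimes report something else, mostly with a low value. They report only what shows in the picture. A call takes as long as a camera call.
- masks_of(target, picture): "pixels" (384x512 bool, what is visible of it) and "bbox" ([left, top, right, bottom] in pixels, round what is visible of it).
The state is a dict: "time_s": time; "qpos": joint angles; "joint_velocities": joint speeds; "effort": joint torques, N m; "tool_pos": TCP position; "tool_rot": TCP orientation; "force": force on the tool from outside, world axes, zero at the start; "wrist_torque": the same for the moment, N m; "grip_width": finger opening in m.
Only numpy, scipy, OpenCV 4.12 (cv2) and the standard library are available. Lean on these libraries where they do the work, as an engineer would, in place of code of your own. Each camera call takes 0.05 s, during which the arm holds its last target.

## Task

Long strip is about to be filed at this bench and needs support. Pull the stock rest with the V-shaped fork out of its sleeve until its lock button pops up through the hole in the sleeve, then let go and leave it locked. Leave the other rest, the one with the roller, as it is.

Things in the scene. Friction and masses are not known exactly. Their poses are not given: they have to be found in the camera images.
- fork_head (a point): Grip point of the rest to pull out: middle of its upright steel post, 75 mm above the bench, under a V fork. Post 16 mm thick (along x), 30 wide (y), on a level bar whose top is 38 mm above the bench. Fork prongs: as thick as the post, from 80 to 113 mm above the bench, 70 mm wide over both (y). x points level to the sleeve (pull towards -x, roughly towards the robot base), z up.
- fork_slide (a joint): How far the forked rest is out of its fixed sleeve (aluminium tube 36 mm wide, 200 long, top 46 mm above the bench), m: 0 pushed in, the post then 50 mm before the sleeve's mouth. The button meets its hole at 0.090 (give or take 3 mm), a stop ends the travel at 0.093. About 4 N of drag; stays where left.
- fork_button (a joint): Its lock button, m: 0 held down, hidden under the sleeve's top; 0.013 popped up by its own spring, the round brass head (16 mm across) standing 7 mm out of the hole in the sleeve's top, 25 mm behind the sleeve's mouth. Once up it keeps the rest from sliding back.
- roller_head (a point): The other rest, to be left alone: same sleeve, bar and post, but the post carries a level round roller (30 mm thick, 80 long along y, top 115 mm above the bench) in place of the fork. Same point and axes as fork_head. The rests stand side by side, posts 140 mm or more apart, either one on the left.

How it is judged (in metres and radians):
At the end, for the whole second after the job is handed in: The forked rest is pulled out to its lock (extension 83 mm or more), its lock button is up in the hole (9 mm or more of its 13 mm), and it is at rest (value of joint fork_button above 0.009 m and value of joint fork_slide above 0.083 m and velocity of joint fork_slide between -0.01 and 0.01 m/s); the robot touches nothing.
It fails at once if the roller rest is moved by more than 12 mm (distance of roller_head from where it was at the start of the episode above 0.012 m).
It also fails if it takes over 32 s, if anything falls off the work surface, if the arm or the gripper's body presses on something with over 40 N, if the wrist force passes 120 N, or if a joint passes its speed limit or range.

## Working session

There is one attempt and no reset: what is moved stays moved. The work goes in short steps, Python scripts to look and compute and a tool call to move; the robot and the scene stay as the last step left them, time stands still between calls to the robot, and variables do not carry over. Pictures are saved under pics/ and viewed, and the job is handed in when it is done.

Besides the shell and the picture viewer there is one more tool, called as name(argument=value, ...) on one line, values as JSON. carry_out: Moves the arm, as the interface text tells. Its arguments: {"type":"object","properties":{"increments":{"type":"string"},"force":{"type":"number"}},"required":["increments"]}

```bash
mkdir -p pics
cat > h.py <<'E'
from cell import *
import numpy as np, cv2
def ray(p,u,v):
    K=np.array([[p['fx'],0,p['cx']],[0,p['fy'],p['cy']],[0,0,1.]])
    q=cv2.undistortPoints(np.array([[[u,v]]],float),K,np.array([p['k1'],0,0,0.]))[0,0]
    T=np.array(p['world_from_camera']); d=T[:3,:3]@np.array([q[0],q[1],1]); return T[:3,3],d
def atz(p,u,v,z):
    o,d=ray(p,u,v); return o+d*(z-o[2])/d[2]
def proj(p,X):
    T=np.linalg.inv(np.array(p['world_from_camera'])); c=T[:3,:3]@np.array(X)+T[:3,3]
    x,y=c[0]/c[2],c[1]/c[2]; f=1+p['k1']*(x*x+y*y)
    return p['fx']*x*f+p['cx'],p['fy']*y*f+p['cy']
E
python3 - <<'E'
from h import *
for n in ['scene','top']:
    p=read_camera(n); im=p['img'].copy()
    print(n,np.round(p['world_from_camera'],3).tolist(),p['fx'],p['k1'])
    for t,c in (('fork_head',(0,0,255)),('roller_head',(255,0,0)),('fork_button',(0,255,0))):
        for m in masks_of(t,p)[:3]:
            print(t,m['confidence'],m['bbox'],m['pixels'].sum())
            cs,_=cv2.findContours(m['pixels'].astype(np.uint8),0,2); cv2.drawContours(im,cs,-1,c,1)
    cv2.imwrite(f'pics/{n}0.png',np.vstack([p['img']])); cv2.imwrite(f'pics/{n}0m.png',im)
o=get_obs();print({k:np.round(v,3).tolist() for k,v in o.items()})
E
```

```text
scene [[0.718, 0.579, -0.387, 0.974], [0.696, -0.583, 0.419, -0.376], [0.017, -0.57, -0.821, 0.753], [0.0, 0.0, 0.0, 1.0]] 360.0005785919133 -0.10460483923815479
fork_head 0.78 [282.9, 103.7, 315.7, 151.8] 568
roller_head 0.84 [152.1, 178.6, 210.1, 234.4] 1000
top [[0.016, -0.999, 0.031, 0.627], [-1.0, -0.016, 0.012, -0.03], [-0.011, -0.031, -0.999, 0.906], [0.0, 0.0, 0.0, 1.0]] 388.81983052096 -0.047274439895902645
fork_head 0.78 [123.7, 190.9, 167.8, 247.2] 713
roller_head 0.84 [308.5, 195.3, 350.7, 259.7] 911
{'time_s': 0.4, 'qpos': [73.23, 18.401, -4.017, 83.116, 1.293, 78.54, -3.26], 'joint_velocities': [0.031, -0.087, -0.071, -0.027, 0.003, 0.032, -0.053], 'effort': [-0.0, -49.045, -0.402, -31.229, -0.064, 0.036, 0.0], 'tool_pos': [0.196, -0.62, 0.292], 'tool_rot': [-179.987, 0.0, 17.58], 'force': [-0.122, 0.067, 0.149], 'wrist_torque': [0.031, 0.033, 0.027], 'grip_width': 0.087}
```

View pics/scene0m.png

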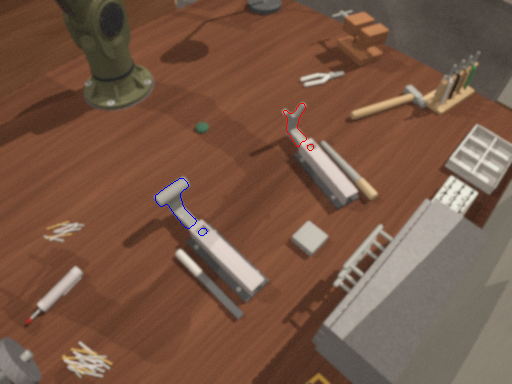

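View pics/top0m.png

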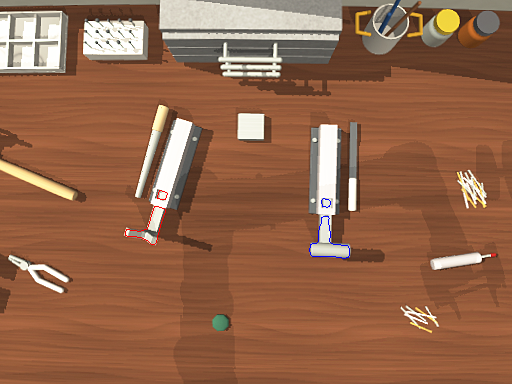

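Run:
```python
import cv2
im=cv2.imread('pics/top0.png');cv2.imwrite('pics/top0z.png',cv2.resize(im[130:290,90:250],None,fx=3.7,fy=3.7,interpolation=2))
```

```text
(no output)
```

View pics/top0z.png

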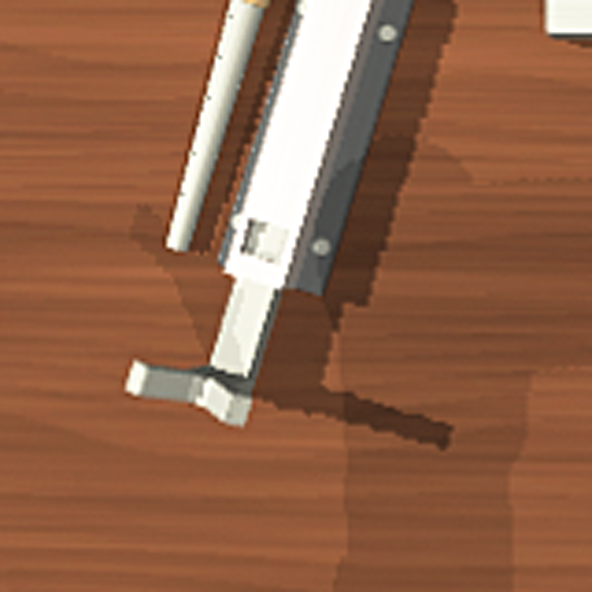

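Both views show two rests. The forked one is on the left in the top view, with its post near (152,236) and its sleeve running up to (185,120). The roller rest is on the right, near (328,250). Next I'll fit the axis and the grip point.

```bash
python3 - <<'E'
from h import *
p=read_camera('top'); s=read_camera('scene')
im=p['img']; w=(im.min(2)>215).astype(np.uint8); 
n,l,st,c=cv2.connectedComponentsWithStats(w)
for i in range(1,n):
    if 140<c[i][0]<200 and 110<c[i][1]<230 and st[i][4]>300:
        ys,xs=np.where(l==i)
        P=np.array([atz(p,u,v,.046)[:2] for u,v in zip(xs,ys)]).astype(np.float32)
        print(st[i],cv2.minAreaRect(P),cv2.boxPoints(cv2.minAreaRect(P)).round(4).tolist())
mf=masks_of('fork_head',p)[0]; print(mf['bbox'])
f=130+0
for z,q in ((.113,(135,378)),(.113,(240,412)),(.038,(212,368)),(.038,(247,380)),(.046,(226,270)),(.046,(290,288)),(.046,(264,240))):
    print(z,q,atz(p,90+q[0]/3.7,130+q[1]/3.7,z).round(4))
E
python3 - <<'E'
import cv2
im=cv2.imread('pics/scene0.png');cv2.imwrite('pics/scene0z.png',cv2.resize(im[90:220,260:390],None,fx=4.5,fy=4.5,interpolation=2))
E
```

```text
[ 147  118   45  113 1591] ((0.6852225661277771, 0.18321001529693604), (0.039607882499694824, 0.2537759840488434), 74.0890884399414) [[0.5577999949455261, 0.19900000095367432], [0.801800012588501, 0.12939999997615814], [0.8126999735832214, 0.16750000417232513], [0.5685999989509583, 0.2370000034570694]]Traceback (most recent call last):
  File "<stdin>", line 10, in <module>
IndexError: list index out of range
```

View pics/scene0z.png

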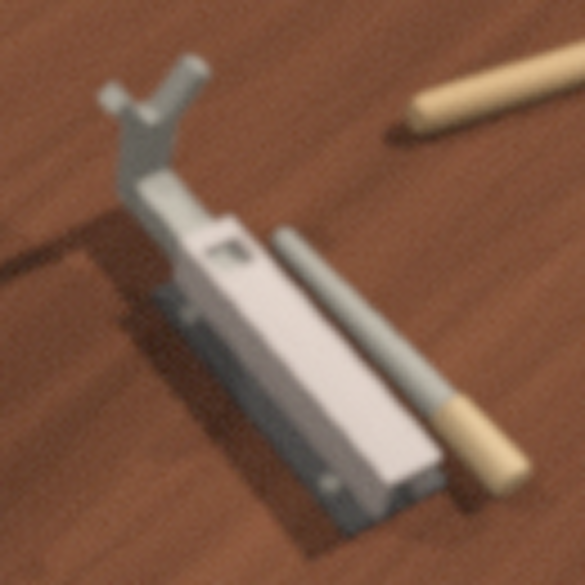

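Run:
```python
from h import *
p=read_camera('top'); s=read_camera('scene')
for z,q in ((.113,(135,378)),(.113,(240,412)),(.038,(212,368)),(.038,(247,380)),(.046,(226,270)),(.046,(290,288)),(.046,(264,240))):
    print('top',z,q,atz(p,90+q[0]/3.7,130+q[1]/3.7,z).round(4))
for z,q in ((.113,(112,98)),(.113,(196,66)),(.046,(178,258)),(.046,(235,220)),(.046,(440,455)),(.046,(385,487)),(.046,(231,252))):
    print('scene',z,q,atz(s,260+q[0]/4.5,90+q[1]/4.5,z).round(4))
im=p['img']; w=(im.min(2)>215).astype(np.uint8); 
n,l,st,c=cv2.connectedComponentsWithStats(w)
for i in range(1,n):
    if 140<c[i][0]<200 and 110<c[i][1]<230 and st[i][4]>300:
        ys,xs=np.where(l==i)
        P=np.array([atz(p,u,v,.046)[:2] for u,v in zip(xs,ys)]).astype(np.float32)
        P=P[(P[:,0]>.64)&(P[:,0]<.78)]
        # edges per row
        ms=[]
        for v in np.unique(ys):
            r=xs[ys==v]; a=atz(p,r.min()-.5,v,.046);b=atz(p,r.max()+.5,v,.046)
            if .64<a[0]<.78: ms.append([(a[0]+b[0])/2,(a[1]+b[1])/2,a[1]-b[1]])
        ms=np.array(ms);k=np.polyfit(ms[:,0],ms[:,1],1);print('axis',np.degrees(np.arctan(k[0])),k,ms[:,2].mean())
```

```text
top 0.113 (135, 378) [0.5595 0.2476 0.113 ]
top 0.113 (240, 412) [0.542  0.1883 0.113 ]
top 0.038 (212, 368) [0.5601 0.2267 0.038 ]
top 0.038 (247, 380) [0.5533 0.2051 0.038 ]
top 0.046 (226, 270) [0.6197 0.2171 0.046 ]
top 0.046 (290, 288) [0.6096 0.1781 0.046 ]
top 0.046 (264, 240) [0.6382 0.1945 0.046 ]
scene 0.113 (112, 98) [0.5494 0.1875 0.113 ]
scene 0.113 (196, 66) [0.566  0.2436 0.113 ]
scene 0.046 (178, 258) [0.6224 0.1715 0.046 ]
scene 0.046 (235, 220) [0.627  0.2193 0.046 ]
scene 0.046 (440, 455) [0.8146 0.1638 0.046 ]
scene 0.046 (385, 487) [0.8054 0.1254 0.046 ]
scene 0.046 (231, 252) [0.6415 0.1974 0.046 ]
axis -15.969874775756551 [-0.28617646  0.37772474] 0.03817089569003587
```

carry_out(increments="1 0.048 -0.027 0 0 0 0;1 0.048 -0.027 0 0 0 0;1 0.048 -0.027 0 0 0 0;1 0.048 -0.027 0 0 0 0;1 0.048 -0.027 0 0 0 0;1 0.048 -0.027 0 0 0 0;1 0.048 -0.027 0 0 0 0;1 0.048 -0.027 0 0 0 0;1 0.023 -0.053 0 0 0 0;1 0.023 -0.053 0 0 0 0;1 0.023 -0.053 0 0 0 0;1 0.023 -0.053 0 0 0 0;1 0.023 -0.053 0 0 0 0;1 0.023 -0.053 0 0 0 0;1 0.023 -0.053 0 0 0 0")

```text
time_s: 2.52
tool_pos: [0.5519, 0.1194, 0.2918]
tool_rot: [179.5, -0.3, 16.8]
force: [1.3, -0.1, -0.5]
grip_width: 0.0869
```

Run:
```python
from h import *
print({k:np.round(v,3).tolist() for k,v in get_obs().items()})
```

```text
{'time_s': 2.525, 'qpos': [18.874, 10.833, -38.3, 94.733, 7.416, 76.556, -93.861], 'joint_velocities': [-37.56, 20.826, -18.538, -18.083, 15.825, 3.425, -57.894], 'effort': [2.635, -38.473, -3.539, -29.492, -0.437, 0.07, 1.075], 'tool_pos': [0.552, 0.119, 0.292], 'tool_rot': [179.488, -0.297, 16.766], 'force': [1.349, -0.091, -0.514], 'wrist_torque': [-0.006, -0.087, -0.065], 'grip_width': 0.087}
```

carry_out(increments="1 0 -0.03 0 0 0 -9.5;1 0 -0.01 0 0 0 -9.5;1 0 0 0 0 0 -9.5;1 0 0 0 0 0 -9.5;1 0 0 0 0 0 -9.5;1 0 0 0 0 0 -9.5;1 0 0 0 0 0 0")

```text
time_s: 3.4
tool_pos: [0.5366, 0.1667, 0.2927]
tool_rot: [179.4, 0.1, 76.3]
force: [0.1, 1.1, 0.4]
grip_width: 0.087
```

```bash
cat > g.py <<'E'
from h import *
from scipy.spatial.transform import Rotation as R
import sys
o=get_obs(); r=R.from_euler('xyz',o['tool_rot'],degrees=True)
t=np.array([float(a) for a in sys.argv[1:4]]); yaw=float(sys.argv[4])
print(np.round(o['tool_pos'],4),np.round(o['tool_rot'],2),np.round(o['qpos'],1),o['time_s'])
print('shift',r.inv().apply(t-o['tool_pos']).round(4),'turn',np.degrees((r.inv()*R.from_euler('xyz',[180,0,yaw],degrees=True)).as_rotvec()).round(2))
E
python3 g.py .556 .2186 .292 74.03
```

```text
[0.5366 0.1667 0.2927] [1.7941e+02 8.0000e-02 7.6250e+01] [ 21.   11.7 -46.5  94.9   9.1  76.7 -40.7] 3.4
shift [0.055  0.0065 0.0007] turn [0.59 0.07 2.22]
```

carry_out(increments="1 0.027 0.003 0 0.3 0 1.1;1 0.026 0.003 0.02 0.3 0 1.1;1 0 0 0.04 0 0 0;1 0 0 0.03 0 0 0;1 0 0 0 0 0 0")

```text
time_s: 4.03
tool_pos: [0.5578, 0.217, 0.2016]
tool_rot: [179.8, 0.0, 72.8]
force: [0.9, 0.2, 0.4]
grip_width: 0.0872
```

```bash
python3 g.py .556 .2186 .126 74.03
python3 - <<'E'
from h import *
for n in ['wrist','scene']:
    p=read_camera(n); im=p['img'].copy()
    for m in masks_of('fork_head',p)[:1]: print(n,m['confidence'],m['bbox'])
    u=proj(p,(.556,.2186,.113));print(u); cv2.circle(im,(int(u[0]),int(u[1])),3,(0,0,255),1)
    cv2.imwrite(f'pics/{n}1.png',im)
E
```

```text
[0.5578 0.217  0.2016] [1.7984e+02 3.0000e-02 7.2840e+01] [ 13.3  21.4 -45.3  96.1  16.3  69.2 -53.1] 4.025
shift [ 0.0011 -0.0024  0.0756] turn [ 0.16  0.03 -1.19]
wrist 0.71 [224.8, 173.3, 359.3, 267.8]
(np.float64(246.45079118399858), np.float64(229.46038677829915))
scene 0.81 [286.0, 103.9, 314.5, 150.3]
(np.float64(294.57268686282606), np.float64(107.30610473776726))
```

View pics/wrist1.png

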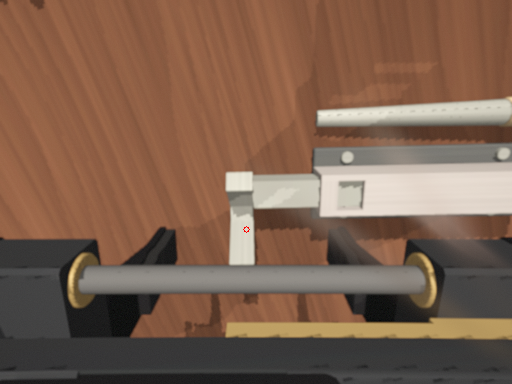

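View pics/scene1.png

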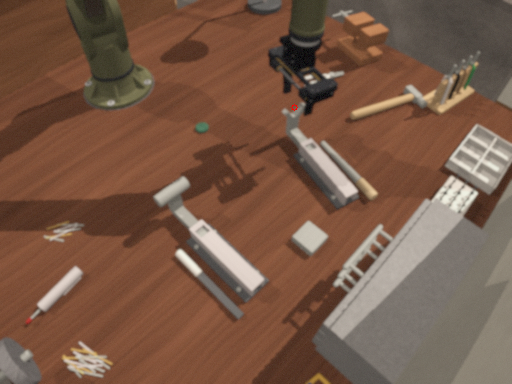

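The wrist view shows the fork (columns 230–255) between the open fingers (about 175 and 330), with the sleeve axis lined up with the jaw direction. I'll descend now.

carry_out(increments="1 0.001 -0.002 0.03 0 0 -1.2;1 0 0 0.03 0 0 0;1 0 0 0.015 0 0 0;1 0 0 0.003 0 0 0;1 0 0 0 0 0 0", force=30)

```text
time_s: 4.85
tool_pos: [0.564, 0.2207, 0.1337]
tool_rot: [178.8, -0.5, 73.9]
force: [0.2, 0.1, -0.2]
grip_width: 0.0866
```

```bash
python3 g.py .556 .2186 .126 74.03
```

```text
[0.564  0.2207 0.1337] [178.81  -0.55  73.89] [ 11.4  25.7 -43.6  99.6  20.4  61.6 -55. ] 4.85
shift [-0.0043 -0.0073  0.0075] turn [ 1.19 -0.55 -0.15]
```

carry_out(increments="1 -0.004 -0.007 0.004 1.2 -0.5 0;1 0 0 0.003 0 0 0;1 0 0 0 0 0 0")

```text
time_s: 5.22
tool_pos: [0.5568, 0.219, 0.1281]
tool_rot: [179.9, -0.1, 73.9]
force: [-0.1, -0.1, 0.2]
grip_width: 0.0874
```

```bash
python3 g.py .556 .2186 .126 74.03
```

```text
[0.5568 0.219  0.1281] [ 1.7993e+02 -1.0000e-01  7.3860e+01] [ 11.5  25.9 -43.7 100.   20.   62.  -54.9] 5.225
shift [-0.0006 -0.0006  0.0021] turn [ 0.07 -0.1  -0.17]
```

carry_out(increments="0 0 0 0.002 0 0 0;0 0 0 0 0 0 0;0 0 0 0 0 0 0;0 0 0 0 0 0 0;0 0 0 0 0 0 0;0 0 0 0 0 0 0;0 0 0 0 0 0 0;0 0 0 0 0 0 0", force=30)

```text
time_s: 6.22
tool_pos: [0.5549, 0.2199, 0.1261]
tool_rot: [-179.9, -0.0, 73.9]
force: [-3.1, -0.9, 2.0]
grip_width: 0.0157
```

```bash
python3 g.py .556 .2186 .126 74.03
```

```text
[0.5549 0.2199 0.1261] [-1.7986e+02 -4.0000e-02  7.3910e+01] [ 11.4  26.1 -43.7 100.1  20.   62.  -55. ] 6.225
shift [-0.001   0.0014  0.0001] turn [-0.14 -0.04 -0.12]
```

Gripped, opening 15.7 mm against a 16 mm post. I'll pull along tool −y.

carry_out(increments="0 0 -0.01 0 0 0 0;0 0 -0.01 0 0 0 0;0 0 -0.01 0 0 0 0;0 0 -0.01 0 0 0 0;0 0 -0.01 0 0 0 0;0 0 -0.01 0 0 0 0;0 0 -0.01 0 0 0 0;0 0 0 0 0 0 0")

```text
time_s: 7.22
tool_pos: [0.4962, 0.2361, 0.126]
tool_rot: [178.8, -0.6, 73.6]
force: [-4.5, 0.8, 2.8]
grip_width: 0.0158
```

```bash
python3 g.py .4684 .2446 .126 74.03
```

```text
[0.4962 0.2361 0.126 ] [178.84  -0.59  73.64] [ 11.8  19.9 -46.2 107.7  17.4  58.2 -58.1] 7.225
shift [ 0.0003 -0.0291 -0.0005] turn [ 1.16 -0.59 -0.39]
```

carry_out(increments="0 0 -0.008 0 1 -0.5 -0.3;0 0 -0.007 0 0 0 0;0 0 -0.006 0 0 0 0;0 0 -0.005 0 0 0 0;0 0 -0.003 0 0 0 0;0 0 0 0 0 0 0")

```text
time_s: 7.98
tool_pos: [0.4759, 0.242, 0.1261]
tool_rot: [178.9, -0.6, 73.7]
force: [1.3, 1.6, 0.3]
grip_width: 0.016
```

```bash
python3 g.py .4684 .2446 .126 74.03
python3 - <<'E'
from h import *
for n in ['scene','top']:
    p=read_camera(n); im=p['img']
    for m in masks_of('fork_button',p)[:2]: print(n,m['confidence'],m['bbox'])
    c=im[85:185,265:365] if n=='scene' else im[150:280,90:220]
    cv2.imwrite(f'pics/{n}2.png',cv2.resize(c,(580,580),interpolation=2))
E
```

```text
[0.4759 0.242  0.1261] [178.91  -0.55  73.71] [ 11.7  18.1 -47.2 109.8  16.2  57.6 -58.9] 7.975
shift [ 0.0004 -0.0079 -0.0001] turn [ 1.09 -0.55 -0.33]
scene 0.43 [268.2, 91.6, 314.0, 151.9]
```

View pics/scene2.png

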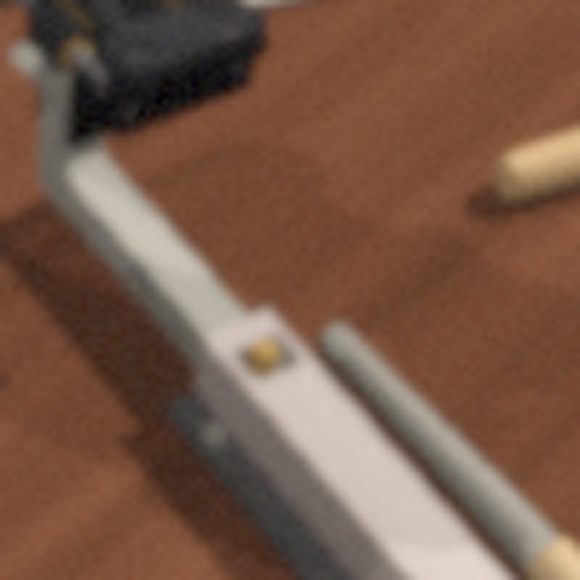

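View pics/top2.png

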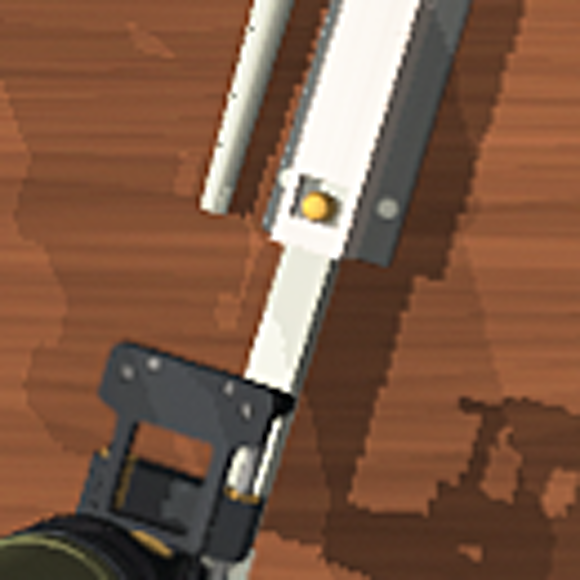

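The brass head shows at the hole (scene crop (265,352)), but travel is only about 82 mm and it doesn't clearly stand out. I'll keep pulling towards 90.

carry_out(increments="0 0 -0.005 0 1 -0.5 -0.3;0 0 -0.004 0 0 0 0;0 0 -0.003 0 0 0 0;0 0 -0.003 0 0 0 0;0 0 -0.003 0 0 0 0")

```text
time_s: 8.8
tool_pos: [0.475, 0.2419, 0.1262]
tool_rot: [178.2, -0.8, 73.6]
force: [12.2, -0.5, -10.1]
grip_width: 0.016
```

```bash
cat > look.py <<'E'
from h import *
import sys
k=sys.argv[1]
o=get_obs();print(np.round(o['tool_pos'],4),np.round(o['force'],1),'travel',(np.array([.5549,.2199])-o['tool_pos'][:2])@[.9615,-.2747], o['time_s'])
L=[]
for n in ['scene','top']:
    p=read_camera(n); im=p['img']
    c=im[115:175,280:340] if n=='scene' else im[170:230,130:190]
    L.append(cv2.resize(c,(400,400),interpolation=2))
cv2.imwrite(f'pics/b{k}.png',np.hstack(L))
E
python3 look.py 1
```

```text
[0.475  0.2419 0.1262] [ 12.2  -0.5 -10.1] travel 0.08287590965614988 8.8
```

View pics/b1.png

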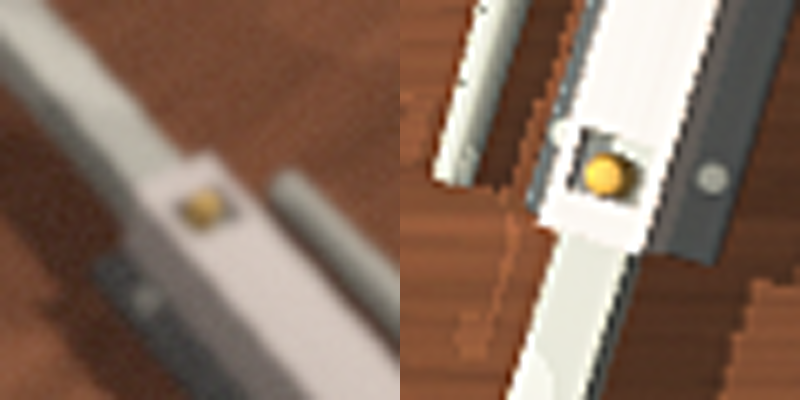

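Motion has stalled at about 83 mm of TCP travel, with 12 N resisting. The post started about 58 mm from the mouth, so this is probably the stop or the lock. I'll triangulate the brass head's height to find out.

```bash
cat > tri.py <<'E'
from h import *
A=[];
for n,(r0,r1,c0,c1) in dict(scene=(130,160,295,330),top=(185,205,150,170)).items():
    p=read_camera(n); im=p['img']; h=cv2.cvtColor(im,cv2.COLOR_BGR2HSV)
    m=np.zeros(im.shape[:2],bool); m[r0:r1,c0:c1]=True
    m&=(h[...,0]>14)&(h[...,0]<32)&(h[...,1]>105)
    ys,xs=np.where(m); print(n,m.sum(),xs.mean(),ys.mean(),xs.min(),xs.max(),ys.min(),ys.max())
    A.append(ray(p,xs.mean(),ys.mean())+(p,))
    L=[]
    for z in (.040,.046,.053):print(z,atz(p,xs.mean(),ys.mean(),z).round(4))
(o1,d1,_),(o2,d2,_)=A; d1/=np.linalg.norm(d1);d2/=np.linalg.norm(d2)
t=np.linalg.lstsq(np.array([d1,-d2]).T,o2-o1,rcond=None)[0]
print(o1+t[0]*d1,o2+t[1]*d2)
E
python3 tri.py
```

```text
scene 15 309.93333333333334 146.26666666666668 308 312 145 148
0.04 [0.6366 0.1988 0.04  ]
0.046 [0.6395 0.194  0.046 ]
0.053 [0.6428 0.1884 0.053 ]
top 39 161.02564102564102 195.74358974358975 158 164 193 199
0.04 [0.6362 0.1968 0.04  ]
0.046 [0.6362 0.1952 0.046 ]
0.053 [0.6361 0.1934 0.053 ]
[0.63743424 0.19746483 0.04170473] [0.63623132 0.19639618 0.04141241]
```

Triangulation puts the head at about 0.040 m, so the button is still down. It sits toward the mouth side of the hole, so the rest looks to be at its stop, slightly past alignment. I'll level the tool and ease back in small steps.

carry_out(increments="0 0 0.001 0 1 -0.4 -0.2;0 0 0.001 0 0.8 -0.4 -0.2;0 0 0 0 0 0 0")

```text
time_s: 9.38
tool_pos: [0.4771, 0.2421, 0.1262]
tool_rot: [-180.0, -0.1, 74.1]
force: [2.4, 0.7, -1.4]
grip_width: 0.0157
```

```bash
python3 look.py 2; python3 tri.py; python3 -c "
from h import *
print(get_obs()['tool_rot'],get_obs()['wrist_torque'])"
```

```text
[0.4771 0.2421 0.1262] [ 2.4  0.7 -1.4] travel 0.08093845835862828 9.375
scene 16 310.0 146.125 308 312 144 148
0.04 [0.6364 0.1994 0.04  ]
0.046 [0.6393 0.1945 0.046 ]
0.053 [0.6426 0.1889 0.053 ]
top 37 160.94594594594594 195.56756756756758 158 164 193 198
0.04 [0.6366 0.197  0.04  ]
0.046 [0.6366 0.1954 0.046 ]
0.053 [0.6365 0.1935 0.053 ]
[0.63765921 0.19727393 0.0425904 ] [0.63661211 0.19634319 0.04233513]
[ 1.79990089e+02 -9.95815977e-02  7.40485700e+01] [ 0.20567581 -0.91453968 -0.06198679]
```

View pics/b2.png

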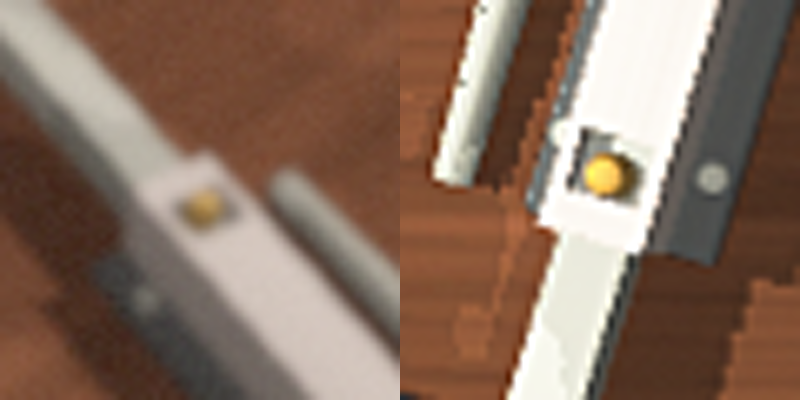

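Run:
```python
from h import *
p=read_camera('wrist');cv2.imwrite('pics/w3.png',p['img'])
cv2.imwrite('pics/cmp3.png',np.hstack([cv2.resize(im[182:208,147:173],(390,390),interpolation=0) for im in (cv2.imread('pics/top0.png'),read_camera('top')['img'])]))
s=read_camera('scene')['img']
cv2.imwrite('pics/cmp4.png',np.hstack([cv2.resize(im[132:162,295:325],(390,390),interpolation=0) for im in (cv2.imread('pics/scene0.png'),s)]))
```

```text
(no output)
```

View pics/w3.png

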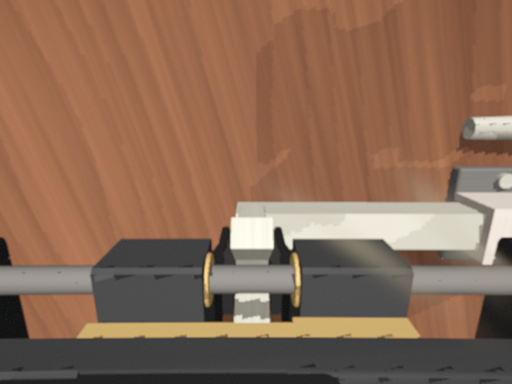

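View pics/cmp3.png

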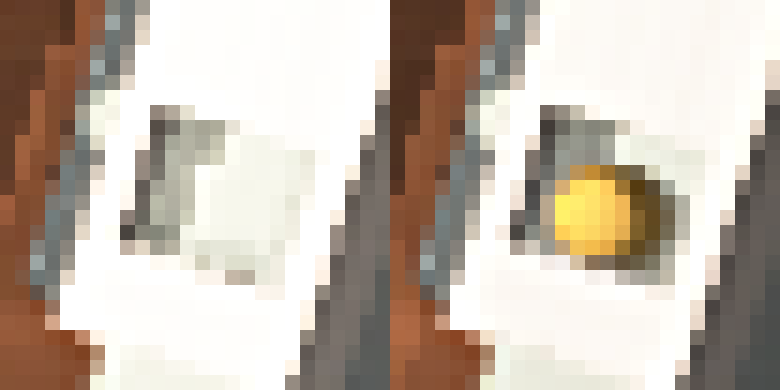

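View pics/cmp4.png

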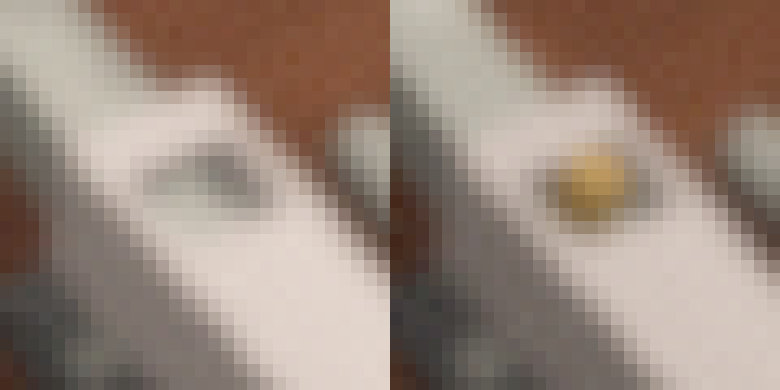

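Run:
```python
from h import *
from scipy.optimize import least_squares
t=read_camera('top');s=read_camera('scene')
d=np.array([.9615,-.2747]);n=np.array([.2747,.9615])
for nm,p,im0,win in (('top',t,cv2.imread('pics/top0.png'),(182,208,147,173)),('scene',s,cv2.imread('pics/scene0.png'),(132,162,295,325))):
    k=15
    outs=[]
    h0=atz(p,*((161.1,194.9) if nm=='top' else (310.7,146)),.046)
    for dz,zz in (('up',.053),('dn',.040)):
        im=cv2.resize(p['img'][win[0]:win[1],win[2]:win[3]],None,fx=k,fy=k,interpolation=0)
        for r,z,c in ((.008,zz,(0,0,255)),(.008,zz-.007,(255,0,0))):
            pts=[]
            for a in np.linspace(0,6.28,40):
                u,v=proj(p,(h0[0]+r*np.cos(a),h0[1]+r*np.sin(a),z)); pts.append([(u-win[2]+.5)*k,(v-win[0]+.5)*k])
            cv2.polylines(im,[np.array(pts,int)],True,c,1)
        outs.append(im)
    print(nm,proj(p,(*h0[:2],.053)),proj(p,(*h0[:2],.040)))
    cv2.imwrite(f'pics/ov_{nm}.png',np.hstack(outs)[:, :800*2])
a=cv2.imread('pics/ov_top.png');b=cv2.imread('pics/ov_scene.png')
b=cv2.resize(b,(780,390));a=cv2.resize(a,(400,200));b=cv2.resize(b,(780,390))
cv2.imwrite('pics/ov_s.png',b);cv2.imwrite('pics/ov_t.png',cv2.resize(cv2.imread('pics/ov_top.png'),(780,390)))
```

```text
top (np.float64(160.2772687904374), np.float64(194.84721964869647)) (np.float64(161.79474433416735), np.float64(194.94456563497167))
scene (np.float64(311.07216833753824), np.float64(144.208672181593)) (np.float64(310.3842258722292), np.float64(147.51892804199443))
```

View pics/ov_s.png

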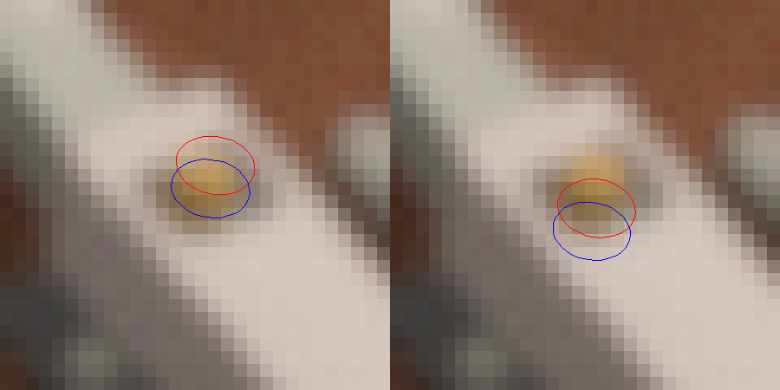

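View pics/ov_t.png

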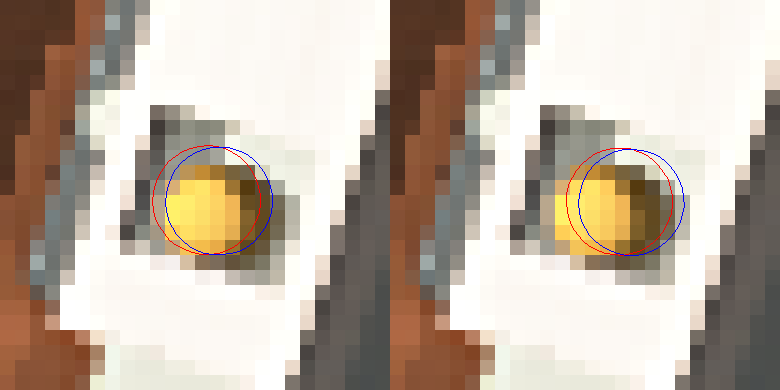

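The overlay favours "up": the full round head shows unclipped, with its side visible, and the yellow sits on the raised outline. A gentle push back will settle it. If it's locked, it should resist with more than the 4 N drag and not move.

carry_out(increments="0 0 0.003 0 0 0 0;0 0 0.003 0 0 0 0;0 0 0.003 0 0 0 0;0 0 0.003 0 0 0 0;0 0 0.003 0 0 0 0")

```text
time_s: 10.45
tool_pos: [0.4842, 0.2405, 0.126]
tool_rot: [-179.2, 0.3, 74.3]
force: [-11.3, 1.6, 7.5]
grip_width: 0.0159
```

```bash
python3 look.py 3;python3 tri.py
```

```text
[0.4842 0.2405 0.126 ] [-11.3   1.6   7.5] travel 0.07359725608990408 10.45
scene 10 311.4 146.7 310 313 145 148
0.04 [0.6404 0.2004 0.04  ]
0.046 [0.6432 0.1956 0.046 ]
0.053 [0.6465 0.1899 0.053 ]
top 35 161.77142857142857 193.0 159 165 190 196
0.04 [0.6424 0.1952 0.04  ]
0.046 [0.6423 0.1937 0.046 ]
0.053 [0.6422 0.1918 0.053 ]
[0.64369728 0.19470826 0.04708421] [0.64230182 0.1934729  0.04673848]
```

View pics/b3.png

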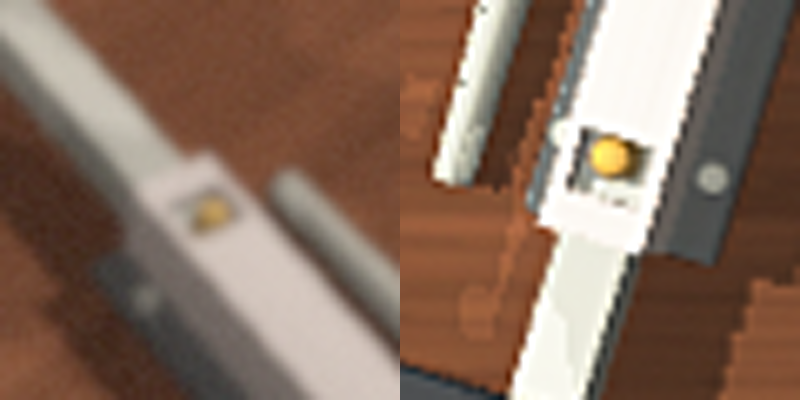

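It moved back 6–7 mm and then stopped against 11 N, with the head against the far edge of the hole, so the button is caught in the hole. I'll pull forward to mid-slack so the button is free, then release.

carry_out(increments="0 0 -0.004 0 -0.8 0.3 -0.3;0 0 -0.003 0 0 0 0;0 0 -0.001 0 0 0 0;0 0 0 0 0 0 0")

```text
time_s: 11.15
tool_pos: [0.4793, 0.2414, 0.1261]
tool_rot: [179.8, -0.2, 74.4]
force: [0.8, 1.8, -0.8]
grip_width: 0.0158
```

```bash
python3 look.py 4;python3 g.py .48 .2413 .126 74.03
```

```text
[0.4793 0.2414 0.1261] [ 0.8  1.8 -0.8] travel 0.07861043429290485 11.15
[0.4792 0.2414 0.1261] [ 1.7979e+02 -1.7000e-01  7.4380e+01] [ 11.7  19.1 -47.1 108.8  16.3  58.8 -58. ] 11.25
shift [0.0001 0.0008 0.0001] turn [ 0.21 -0.17  0.35]
```

View pics/b4.png

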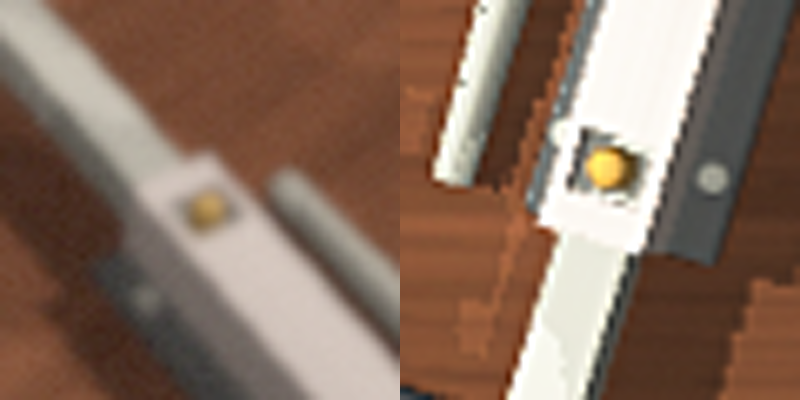

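carry_out(increments="1 0 0 0 0 0 0;1 0 0 0 0 0 0;1 0 0 0 0 0 0;1 0 0 0 0 0 0;1 0 0 0 0 0 0;1 0 0 0 0 0 0;1 0 0 0 0 0 0")

```text
time_s: 12.12
tool_pos: [0.4785, 0.2411, 0.1262]
tool_rot: [179.8, -0.0, 74.5]
force: [0.2, -0.8, -0.0]
grip_width: 0.0776
```

```bash
python3 look.py 5;python3 g.py .48 .2413 .126 74.03
```

```text
[0.4785 0.2411 0.1262] [ 0.2 -0.8 -0. ] travel 0.07929007275585588 12.125
[0.4785 0.2411 0.1262] [ 1.7981e+02 -3.0000e-02  7.4520e+01] [ 11.7  19.  -47.1 108.8  16.4  58.9 -57.9] 12.225
shift [0.0006 0.0014 0.0002] turn [ 0.19 -0.03  0.49]
```

carry_out(increments="1 0 0 -0.015 0 0 0;1 0 0 -0.02 0 0 0;1 0 0 -0.03 0 0 0;1 0 0 -0.03 0 0 0;1 0 0 -0.03 0 0 0;1 0 0 0 0 0 0;1 0 0 0 0 0 0")

```text
time_s: 13.1
tool_pos: [0.4784, 0.2425, 0.2629]
tool_rot: [179.5, -0.2, 74.6]
force: [-0.3, -0.1, -0.3]
grip_width: 0.0871
```

```bash
python3 look.py 6;python3 tri.py
python3 - <<'E'
from h import *
p=read_camera('scene');im=p['img'].copy();cv2.imwrite('pics/s7.png',im)
q=read_camera('top')
for x in (p,q):
  for t in ('fork_button','fork_head','roller_head'):
    for m in masks_of(t,x)[:2]: print(t,m['confidence'],m['bbox'])
E
```

```text
[0.4784 0.2425 0.2629] [-0.3 -0.1 -0.3] travel 0.07974017447896616 13.1
scene 15 310.4 146.4 309 312 145 148
0.04 [0.6378 0.1994 0.04  ]
0.046 [0.6406 0.1945 0.046 ]
0.053 [0.6439 0.1889 0.053 ]
top 37 160.94594594594594 194.56756756756758 158 164 192 197
0.04 [0.6389 0.197  0.04  ]
0.046 [0.6388 0.1954 0.046 ]
0.053 [0.6387 0.1936 0.053 ]
[0.63938934 0.1966617  0.04334378] [0.63883414 0.19616747 0.04320678]
fork_head 0.63 [268.8, 84.8, 313.2, 152.8]
roller_head 0.59 [151.6, 177.5, 204.2, 235.0]
fork_head 0.7 [112.8, 190.2, 169.7, 282.5]
roller_head 0.61 [309.8, 197.7, 350.5, 257.0]
```

View pics/s7.png

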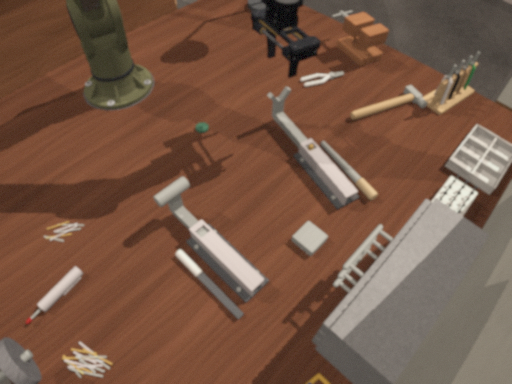

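View pics/b6.png

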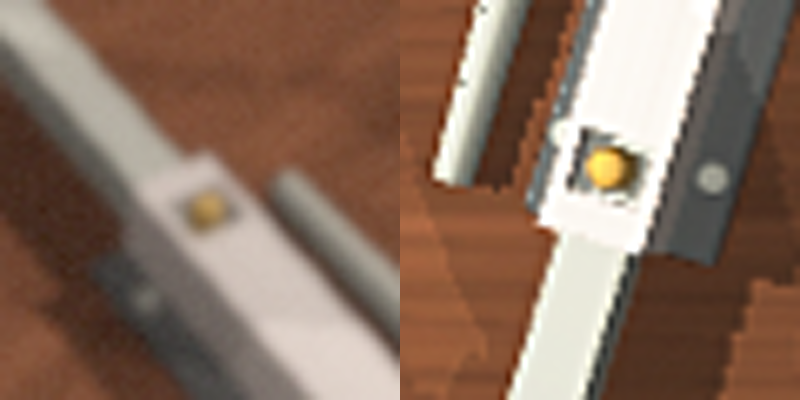

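The rest is released and the roller rest hasn't changed. There is time to spare, so I'll check the button height with a close wrist view.

carry_out(increments="1 0 0.03 0.01 0 0 0;1 0 0.03 0.015 0 0 0;1 0 0.02 0.01 0 0 0;1 0 0 0 0 0 0")

```text
time_s: 14.2
tool_pos: [0.5584, 0.2211, 0.2275]
tool_rot: [179.5, -0.2, 74.6]
force: [-1.2, -0.4, 0.1]
grip_width: 0.087
```

Run:
```python
from h import *
p=read_camera('wrist');im=p['img'];cv2.imwrite('pics/w8.png',im)
print(get_obs()['tool_pos'],get_obs()['time_s'],np.round(p['world_from_camera'],3).tolist())
d=np.array([.9615,-.2747])
for z in (.04,.046,.053): print(z,proj(p,(.6385,.1954,z)))
```

```text
[0.55761481 0.22195097 0.22803335] 14.25 [[0.964, -0.258, -0.065, 0.579], [-0.266, -0.925, -0.271, 0.296], [0.01, 0.279, -0.96, 0.322], [0.0, 0.0, 0.0, 1.0]]
0.04 (np.float64(336.4391837118553), np.float64(193.90068611703242))
0.046 (np.float64(338.2060050925579), np.float64(195.66413651624853))
0.053 (np.float64(340.35933690887873), np.float64(197.8130252309143))
```

View pics/w8.png

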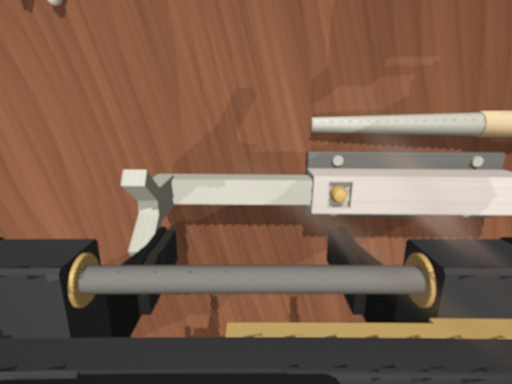

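Run:
```python
import cv2
im=cv2.imread('pics/w8.png');cv2.imwrite('pics/w8z.png',cv2.resize(im[165:220,300:380],(800,550),interpolation=2))
```

```text
(no output)
```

View pics/w8z.png

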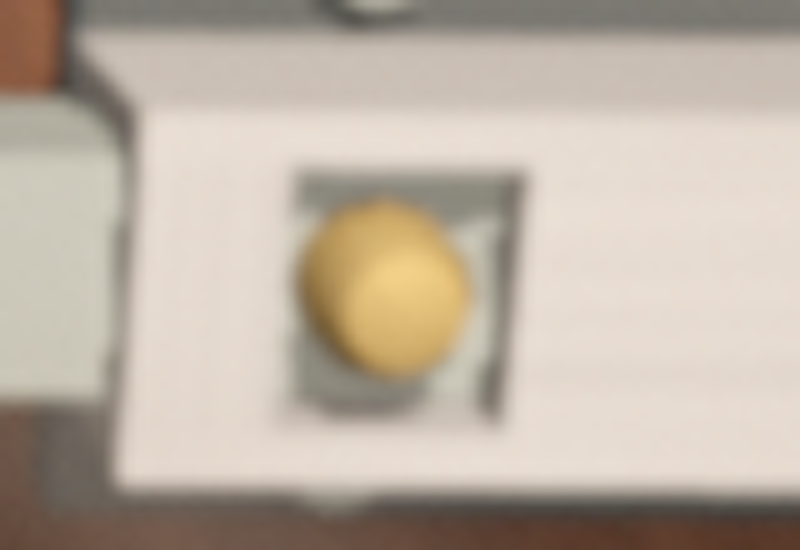

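The close wrist view (w8 zoom) shows the brass head as a tall cylinder. Its top disc sits near (400,310) and its base near (370,270). At about 3 zoomed px per mm on each axis, that is 10–13 mm proud of the bar, so the button is up. The robot is clear, so I'll hand in.

```bash
python3 -c "
from cell import *
print(get_obs()['force'],get_obs()['time_s']); print(sign_off())"
```

```text
[ 0.25044259  0.45304343 -0.04574437] 14.25
the job is handed in; nothing more can be done
None
```

I pulled the forked rest (the left one) out to its lock, let go, and handed the job in at about 14 s of the 32 s allowed. The hand-in gave no verdict.

**How it went:** I gripped the post across its 16 mm thickness; the gripper read 15.8 mm. I pulled along the sleeve axis until it stopped against about 12 N. I eased it back until it stopped again against about 11 N, roughly 7 mm later. I then centred it in that slack, released it and lifted clear.

**Last checks:**
- **Button:** the close wrist picture shows the brass head standing about 10–13 mm above the bar, inside the hole. Together with the stops in both directions, that says it is locked.
- **Roller rest:** by eye it is where it started, and the detector's box on its head shifted only a few pixels.
- **Robot:** it stands clear, with no meaningful force on the tool.

**Checks that disagreed:**
- **Button height:** triangulating it from the scene and top cameras gave only about 0.041–0.043 m, against 0.053 m expected for a raised button. The overlay, the push-back test and the wrist view contradicted that, so I put it down to calibration error on a very small target.
- **Extension:** the tool travelled only about 79–83 mm, because the rest seems to have started 5–10 mm out. I inferred the final extension, roughly 87–93 mm, from the stop and the slack and did not measure it directly.

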